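Find the stamped crate and send it to the dispatch rail

ROBOT

A 6-joint arm with a two-finger parallel gripper is mounted at the origin on a cart in front of the work surface, level with it; the furniture and walls round the work are solid. World frame = base frame: x ahead of the robot, y to its left, z up, the work surface at z = 0. Lengths are in mm, angles in rad, forces in N, time in s.
With the tool pointing down it reaches from about 275 to 825 mm from the base axis. Payload 4.9 kg.
Tool frame: the origin (TCP) lies at the very end of the fingers, on their centre line; the grasp point (between the pads) lies 19 mm behind it; z points along the fingers, y is the line along which they close (so a half turn about z gives the same grasp; the last joint's range is limited). The gripper opens to 85 mm and grips with 20 to 120 N. Pads are 22 mm wide; open, the fingers measure 114 mm over their backs; the gripper's body (76 mm by 85 mm) begins 54 mm behind the grasp point. The pads swing forward as they close: fully open they stand 13 mm farther back than shut.
Start: joints at [-1.264, 0.326, -0.193, 1.052, 0, 1.437], TCP at [234.678, -497.438, 231.281] pointing down, gripper open.
Joint ranges: [-2.65, 2.65], [-0.97, 1.79], [-1.3, 1.35], [-1.93, 2.1], [-1.47, 1.37], [-3.14, 3.14]. Speed limits (rad/s): [2.57, 2.57, 3.14, 3.14, 3.14, 3.14].

INTERFACE

Orientations are given as [roll, pitch, yaw] about the fixed x, y, z axes, in that order (R = Rz(yaw) Ry(pitch) Rx(roll)).
In Python, from bench import bot, solve_ik, imaging gives the robot as it stands. Calls block until the motion is done:
- bot.move_ptp(position, orientation): joint-space move of the TCP to a pose.
- bot.movel(position, rot=None, max_speed=150, threshold=None): straight line of the TCP; rot=None keeps the orientation; max_speed is the mean speed in mm/s. With threshold (N) it stops when the force on the tool has changed by that much, and returns True; else False.
- bot.move_j(angles): joint-space move.
- bot.grip(opening, effort=None): opening from 0.0 (shut) to 1.0 (fully open); effort is the grip in N (None keeps the last); returns when the fingers have stopped.
- bot.dwell(seconds).
- solve_ik(position, orientation): joint angles nearest the present ones, or None.
- bot.get_state(): the state.
- imaging.capture(name): name is "scene" or "top" or "wrist"; returns the picture (420x560x3 uint8, blue, green, red); there is no depth.
- imaging.camera_model(name): a dict with "K" (3x3 intrinsics, pixels), "k1" (the pictures are not rectified: a ray, as slopes to the right and down, at radius r is drawn at 1 + k1 r^2 times it, then the intrinsics apply), "position" and "rotation" of the camera in the world. Camera axes: x right, y up, looking along -z (the intrinsics and any distortion apply to the point x, -y, -z); pixel columns grow to the right and rows downward; lengths in mm; the calibration is good to about 2 mm. A picture is of the moment at which its call begins: read the wrist's pose just before it. camera_model takes no time and is no camera call; for the wrist camera it gives the pose at the moment of the call.
A pose or a line that the arm cannot do raises bot.IKError and nothing moves.
- bot.sign_off(): hands the job in; it is judged then, once.
The state is a dict: "t": time; "qpos": joint angles; "joint_velocities": joint speeds; "effort": joint torques, N m; "tcp_pos": TCP position; "orientation": TCP orientation; "contact_force": force on the tool from outside, world axes, zero at the start; "wrist_torque": the same for the moment, N m; "opening": opening from 0.0 (shut) to 1.0 (fully open); "gripper_force": force on a finger pad.
Only numpy, scipy, OpenCV 4.12 (cv2) and the standard library are available. Lean on these libraries where they do the work, as an engineer would, in place of code of your own. Each camera call takes 0.05 s, during which the arm holds its last target. There are 200 camera calls.

TASK

One of the two plywood crates has a round ink stamp under its floor. Without grasping or lifting anything, push each crate over with the fingertips, away from the robot, so that it topples where it stands and lies on its slanting far wall with its underside facing the robot, and look which one is stamped. Once both are down, push the stamped one, lying as it is, up to the metal dispatch rail until its open mouth is flush against the rail; leave the other crate lying where it was tipped and do not disturb the tape measure, the bottle or the screwdriver.

Things in the scene. Friction and masses are not known exactly. Their poses are not given: they have to be found in the camera images.
- crate_stamped: open plywood crate with a black ring stamp (58 mm) under its floor, else like the other. Base 75 mm deep (own x), 120 wide (y); near wall upright, 104 high; far wall 120 long, leaning 15 deg to the robot; 0.35 kg; origin: centre of underside; own x away from the robot, yaw up to 0.3. Pushed at its top it turns about its bottom far edge, falls past 0.7 rad, then lies on its far wall
- crate_plain: the other plywood crate, without a stamp; the two swap places. Base 75 mm deep (own x), 120 wide (y); near wall upright, 104 high; far wall 120 long, leaning 15 deg to the robot; 0.35 kg; origin: centre of underside; own x away from the robot, yaw up to 0.3. Lying, origin 36 mm up, the mouth stands square to the bench, 110 mm farther off than the origin
- crate_stamped_push (a point): where to push the stamped crate over: on its near wall, own (-37.5, 0, 88) mm, 16 mm below the rim
- crate_plain_push (a point): where to push the plain crate over: on its near wall, own (-37.5, 0, 88) mm, 16 mm below the rim
- crate_stamped_rim_left (a point): middle of the left rim edge of the stamped crate, own (-16, 60, 110) mm; lying, it is at the robot's left of the mouth, 23 mm above the bench
- crate_stamped_rim_right (a point): middle of the right rim edge of the stamped crate, own (-16, -60, 110) mm; lying, it is at the robot's right of the mouth, 23 mm above the bench
- rail: dispatch rail, a straight aluminium angle 600 mm long and 30 mm high fixed to the bench beyond the crates. Origin: middle of the bottom of the face towards the robot; own y runs along the rail, own x points away from the robot (yaw up to 0.1 rad), so a point with own x = 0 is on the face
- tape_measure: blue and yellow tape measure standing on its edge, 47 x 104 mm (long axis own y), 62 mm high, nearer the robot, midway between the crates; origin under its centre; leave alone
- oil_bottle: standing amber oil bottle, 44 mm across, 162 mm high, at the right; origin under its centre; leave alone
- screwdriver_a: yellow screwdriver lying at the left, 190 mm long, 25 mm thick, long axis own x; origin under its middle; leave alone
There are look-alikes about, which are no part of the job. What is shaped like the crate_stamped but blue is not meant.

How it is judged:
By the outcome, as a careful person would: the job done as asked, in the order asked, and still so for the second after the job is handed in, with the robot touching nothing.
It also fails if it takes over 61 s, if anything falls off the work surface, if the arm or the gripper's body presses on something with over 40 N, if the wrist force passes 120 N, or if a joint passes its speed limit or range.

## Working session

There is one attempt and no reset: what is moved stays moved. The work goes in short steps, each a Python script; the robot and the scene stay as the last script left them, time stands still between calls to the robot, and variables do not carry over. Pictures are saved under pics/ and viewed, at most 10 in all, crops included, and the job is handed in when it is done.

```bash
ls; mkdir -p pics; python3 - <<'E'
from bench import bot, imaging
import cv2
for n in("scene","top"):
    cv2.imwrite(f"pics/{n}0.png",imaging.capture(n)); m=imaging.camera_model(n); print(n,m)
print(bot.get_state()["t"])
E
```

```text
pics
scene {'K': array([[412.93097349,   0.        , 285.64054512],
       [  0.        , 412.93097349, 208.16845135],
       [  0.        ,   0.        ,   1.        ]]), 'k1': -0.07864741855310775, 'position': array([-13.65261452, 632.57478915, 889.83389936]), 'rotation': array([ 0.81122003, -0.00918277, -2.37705126])}
top {'K': array([[457.94051698,   0.        , 295.32656604],
       [  0.        , 457.94051698, 204.99569699],
       [  0.        ,   0.        ,   1.        ]]), 'k1': -0.14861678267260925, 'position': array([ 434.70453049,  -12.24571599, 1365.92795126]), 'rotation': array([ 0.10476548,  0.00342149, -1.56291625])}
0.1
```

View pics/top0.png

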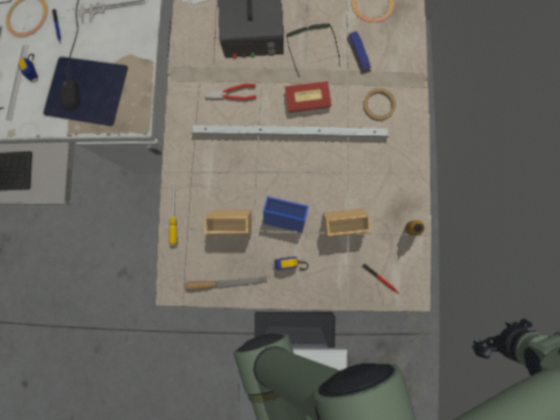

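View pics/scene0.png

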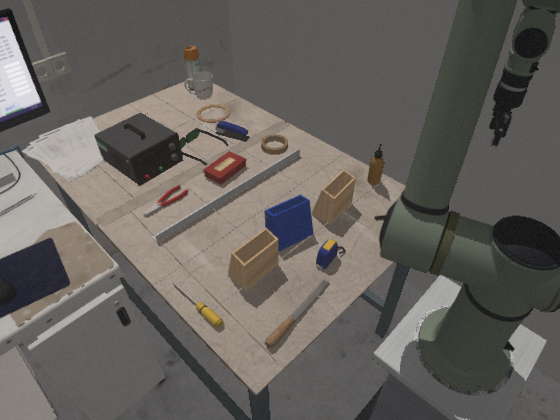

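Candidates in the top view: plywood crates at (228,222) and (347,222). The look-alike is the blue crate at (286,214). I choose the two plywood ones; the rail runs from (193,129) to (387,132). Next is a close crop to check this choice and read the corners.

```bash
cat > h.py <<'E'
import numpy as np, cv2
from scipy.spatial.transform import Rotation as R
from scipy.optimize import least_squares
from bench import bot, solve_ik, imaging
def proj(m,P):
    p=R.from_euler('xyz',m["rotation"]).inv().apply(np.atleast_2d(P)-m["position"])
    s=np.c_[p[:,0],-p[:,1]]/-p[:,2:3]
    s=s*(1+m["k1"]*(s**2).sum(1,keepdims=True))
    return s@m["K"][:2,:2].T+m["K"][:2,2]
def w(pose,P):
    x,y,a=pose; P=np.atleast_2d(P); c,s=np.cos(a),np.sin(a)
    return np.c_[x+c*P[:,0]-s*P[:,1],y+s*P[:,0]+c*P[:,1],P[:,2]]
def fit(m,P,px,x0):
    f=least_squares(lambda q:(proj(m,w([q[0],q[1],q[2]/100],P))-px).ravel(),[x0[0],x0[1],0]); 
    q=f.x; return np.array([q[0],q[1],q[2]/100]),np.abs(f.fun).max()
E
python3 - <<'E'
import cv2
i=cv2.imread("pics/top0.png"); cv2.imwrite("pics/c1.png",cv2.resize(i[115:250,190:390],None,fx=4,fy=4,interpolation=cv2.INTER_CUBIC))
E
```

```text
(no output)
```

View pics/c1.png

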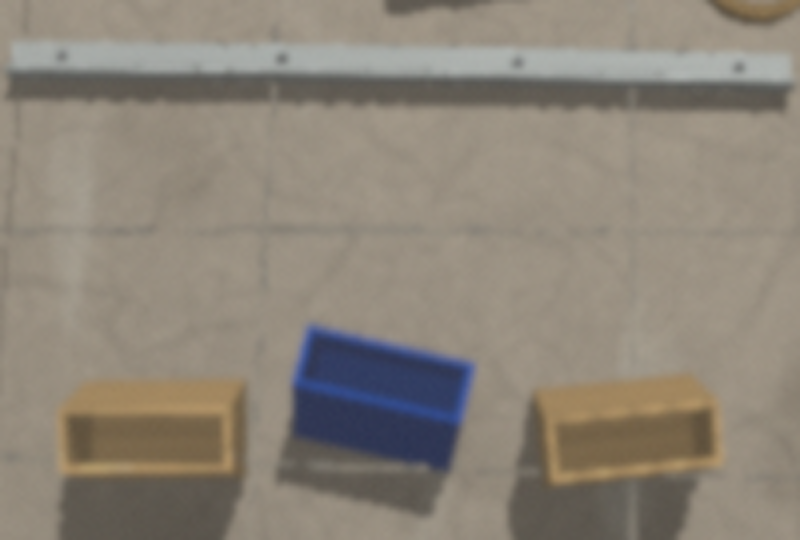

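The crop confirms the choice. Both plywood crates stand with open mouths up, and the blue one between them is the look-alike. In crop pixels, the left rim corners are (62,474) and (238,474), the right near rim runs (552,485) to (719,466), and the rail's near edge runs (10,72) to (792,85).

```bash
python3 - <<'E'
from h import *
m=imaging.camera_model("top"); sc=imaging.camera_model("scene")
P=np.array([[-37.5,60,104],[-37.5,-60,104],[6.5,-60,116],[6.5,60,116],[37.5,60,0],[37.5,-60,0]])
px=lambda c:np.array(c)/4+[190-.375,115-.375]
for n,c in dict(L=[(62,474),(238,474),(240,410),(63,413),(85,382),(246,380)],R=[(552,485),(719,466),(714,400),(543,418),(537,390),(694,376)]).items():
    q,e=fit(m,P,px(c),(430,0)); print(n,q.round(3),e, (proj(m,w(q,P))-px(c)).round(1).tolist()); print(proj(sc,w(q,P)).round().tolist())
q,e=fit(m,np.array([[0,300,30],[0,-300,30]]),px([(10,72),(792,85)]),(650,0)); print("rail",q.round(3),e)
for n,p,z in(("tape",(287,263),62),("bottle",(415,228),100),("screw",(173,230),25),("knife",(265,280),10),("blueNL",(264,209),104)):
    print(n,fit(m,np.array([[0,0,z]]),np.array([p]),(400,0))[0].round())
s=bot.get_state(); print(s["orientation"],s["tcp_pos"],s["contact_force"])
E
```

```text
L [5.24459e+02 1.82268e+02 2.80000e-02] 1.5751866679477757 [[0.5, 0.6], [-0.4, -0.1], [-1.6, -0.3], [-0.7, -0.3], [1.5, 0.2], [0.9, -0.1]]
[[246.0, 265.0], [279.0, 238.0], [267.0, 226.0], [233.0, 252.0], [229.0, 274.0], [260.0, 249.0]]
R [ 5.26889e+02 -1.51320e+02  9.80000e-02] 1.3943859276110402 [[-0.5, -0.4], [0.9, 0.3], [1.2, 0.7], [0.5, 0.1], [-1.4, -0.3], [-1.0, -0.4]]
[[334.0, 198.0], [356.0, 177.0], [344.0, 169.0], [322.0, 189.0], [311.0, 213.0], [332.0, 193.0]]
rail [ 7.89674e+02  1.22350e+01 -1.10000e-02] 1.7263907579019815
tape [406.  16.   0.]
bottle [ 506. -342.    0.]
screw [498. 355.   0.]
knife [355.  81.   0.]
blueNL [556.  80.   0.]
[-3.14002158e+00 -1.91453664e-04  4.40786606e-01] [ 234.50009191 -496.9266001   230.57693388] [-0.51730809  0.06472434 -0.29121512]
```

```bash
cat >> h.py <<'E'
def tip(q):
    o=[np.pi,0,q[2]]; g=lambda x,z:w(q,[x+37.5-11,0,z])[0]   # x from the far bottom edge, finger half-width 11
    bot.move_ptp(g(-110,190),o); bot.movel(g(-110,82),max_speed=200)
    bot.movel(g(18,114),max_speed=75); s=bot.get_state(); print("push end",s["contact_force"].round(1),s["t"])
    bot.movel(g(-40,210),max_speed=250)
    p=w(q,[-190,0,230])[0]
    bot.move_ptp(p,[np.pi,-0.6,q[2]]); bot.dwell(.2)
    print(bot.get_state()["t"]); return imaging.capture("wrist"),imaging.capture("top")
E
python3 - <<'E'
from h import *
R_=np.array([527,-151,.1])
bot.grip(0.0)
try: a,b=tip(R_)
except bot.IKError as e: print("IK",e,bot.get_state()); raise
cv2.imwrite("pics/w1.png",a); cv2.imwrite("pics/top1.png",b)
cv2.imwrite("pics/m1.png",np.hstack([cv2.resize(a,(400,300)),cv2.resize(b[110:290,170:430],(400,277)) if 0 else cv2.copyMakeBorder(cv2.resize(b[110:290,170:430],(400,277)),0,23,0,0,0)]))
E
```

```text
push end [-0.1  0.3 -0.9] 4.95
6.5917
```

View pics/m1.png

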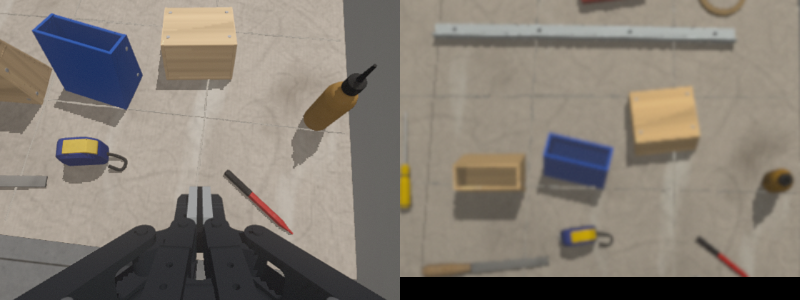

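The right crate is down (wrist view: underside around (198,63) has no stamp), so it is the plain one. Next I tip the left crate.

```bash
python3 - <<'E'
from h import *
s=bot.get_state()["tcp_pos"]
L_=np.array([524.5,182,.02])
a,b=tip(L_)
cv2.imwrite("pics/w2.png",a); cv2.imwrite("pics/top2.png",b)
c=cv2.resize(b[115:250,190:390],(800,540),interpolation=cv2.INTER_CUBIC); cv2.imwrite("pics/c2.png",c)
E
```

```text
push end [-0.4 -0.6 -0.3] 13.3333
14.9583
```

View pics/w2.png

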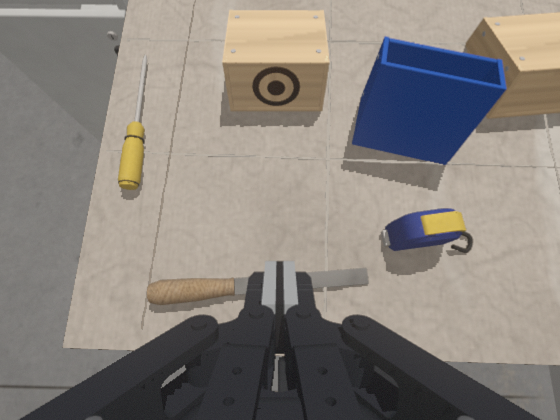

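View pics/c2.png

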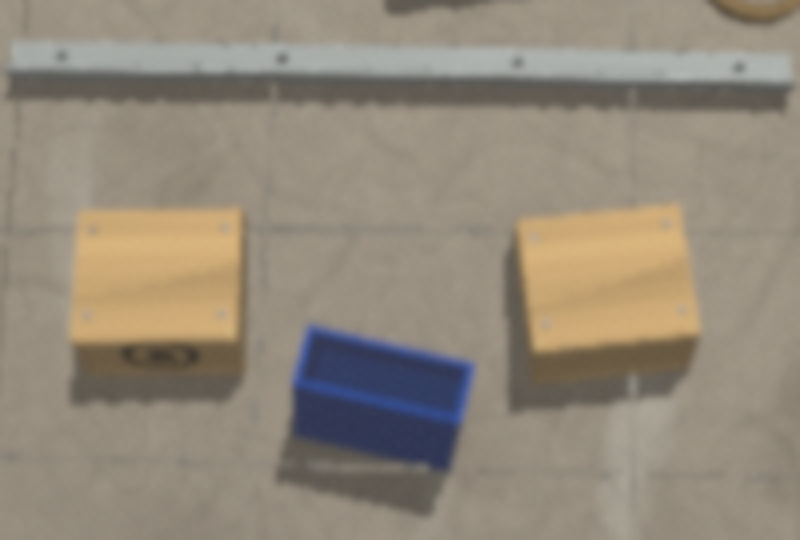

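The wrist view shows the ring stamp at (276,87) on the left crate, lying flat. In the crop its mouth edge runs (79,210) to (243,208) and its near top edge (71,342) to (240,341). The plain crate lies at right. Next I push the stamped crate with the two part-opened fingers, held parallel to the rail.

```bash
python3 - <<'E'
from h import *
m=imaging.camera_model("top")
px=lambda c:np.array(c)/4+[190-.375,115-.375]
P=np.array([[120,60,45.6],[120,-60,45.6],[19.4,60,72.4],[19.4,-60,72.4],[0,60,0],[0,-60,0]])
q,e=fit(m,P,px([(79,210),(243,208),(71,342),(240,341),(75,372),(243,374)]),(560,180)); print(q.round(3),e)
ry=-.011; o=[np.pi,0,ry]
g=lambda x,z:w([q[0],q[1],ry],[x-11,0,z])[0]
bot.grip(0.7)
bot.move_ptp(g(-60,160),o); bot.movel(g(-45,12),max_speed=150)
d=(790-11*0-ry*0)-(q[0]+120); print("gap",d)
bot.movel(g(d-25,12),max_speed=80); s=bot.get_state(); print(s["tcp_pos"].round(1),s["contact_force"].round(1))
hit=bot.movel(g(d+25,12),max_speed=25,threshold=8); s=bot.get_state(); print(hit,g(d,12),s["tcp_pos"].round(1),s["contact_force"].round(1),s["wrist_torque"].round(2),s["t"])
b=imaging.capture("top"); cv2.imwrite("pics/c3.png",cv2.resize(b[115:250,190:390],(800,540),interpolation=cv2.INTER_CUBIC))
E
```

```text
[ 5.65605e+02  1.87720e+02 -3.00000e-03] 2.5984374853140935
gap 104.39517101203694
[633.9 186.9  11.9] [-2.4  0.1 -0.1]
True [658.99434965 186.69242856  12.        ] [670.7 186.5  11.2] [0.2 0.3 0.2] [-0.01 -0.   -0.01] 20.7583
```

View pics/c3.png

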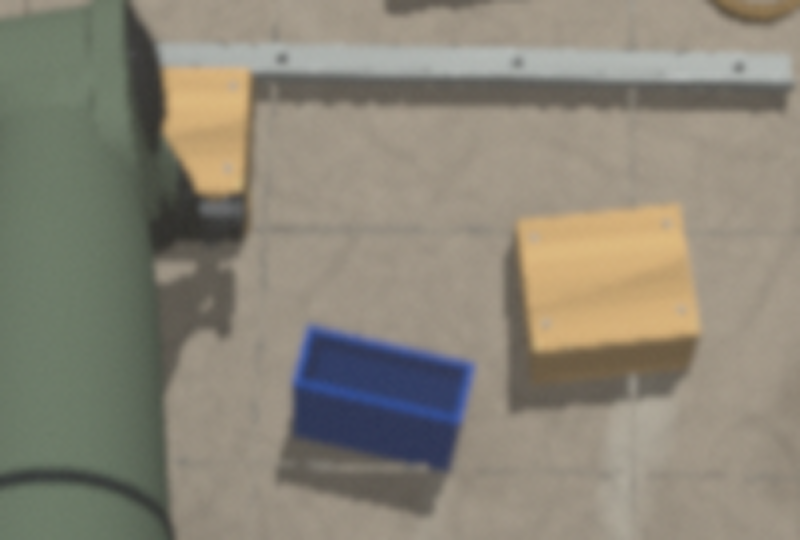

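The crate has reached the rail. I press once more slowly and firmly to seat it flush, then back off and look.

```bash
python3 - <<'E'
from h import *
ry=-.011; d=np.array([np.cos(ry),np.sin(ry),0])
for k in range(2):
    p=bot.get_state()["tcp_pos"]
    hit=bot.movel(p+12*d,max_speed=12,threshold=14); s=bot.get_state(); print(hit,s["tcp_pos"].round(1),s["contact_force"].round(1),s["wrist_torque"].round(2))
p=s["tcp_pos"]; bot.movel(p-60*d,max_speed=60); bot.movel(p-90*d+[0,0,200],max_speed=250); 
bot.move_ptp([330,30,300],[np.pi,0,0]); bot.dwell(.3)
b=imaging.capture("top"); a=imaging.capture("scene"); print(bot.get_state()["t"])
cv2.imwrite("pics/c4.png",cv2.resize(b[115:215,190:290],(800,600)[::-1] if 0 else (600,600),interpolation=cv2.INTER_CUBIC)); cv2.imwrite("pics/scene4.png",a)
E
```

```text
True [670.1 186.3   9.4] [-0.2  0.8  0.3] [ 0.05 -0.01  0.01]
True [669.6 186.2   8.1] [-0.  -0.3 -0.4] [ 0.05 -0.08 -0.  ]
29.325
```

View pics/c4.png

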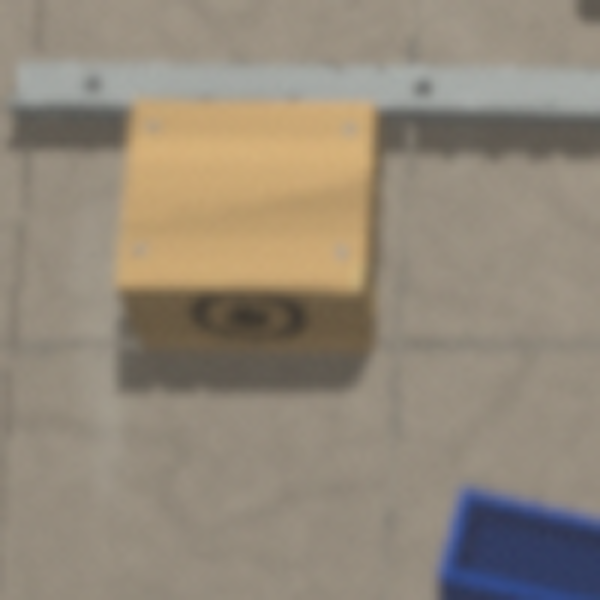

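View pics/scene4.png

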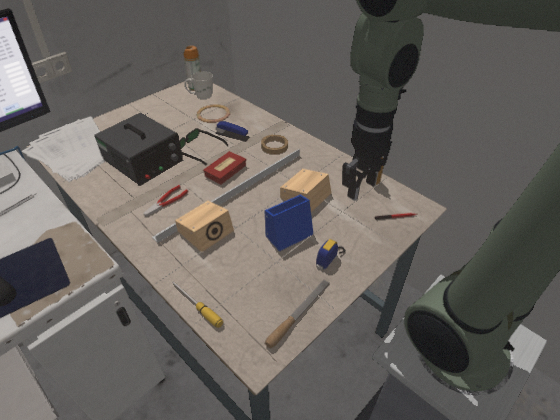

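Scene view: the stamped crate is at the rail around (205,228), the plain one lies at (305,187), and the other objects are undisturbed. The crop shows the mouth edge parallel to the rail. One central nudge with shut fingers will let the mouth settle squarely on the rail.

```bash
python3 - <<'E'
from h import *
ry=-.011; o=[np.pi,0,ry]
bot.grip(0.0)
bot.move_ptp([600,187,150],o); bot.movel([635,187,25],max_speed=150)
hit=bot.movel([690,186.4,25],max_speed=20,threshold=12); s=bot.get_state(); print(hit,s["tcp_pos"].round(1))
bot.movel([620,187,27],max_speed=60); bot.movel([560,187,220],max_speed=250); bot.move_ptp([330,30,300],[np.pi,0,0]); bot.dwell(.3)
b=imaging.capture("top"); print(bot.get_state()["t"])
cv2.imwrite("pics/c5.png",cv2.resize(b[115:215,190:290],(600,600),interpolation=cv2.INTER_CUBIC))
E
```

```text
True [672.9 186.5  24.2]
44.875
```

View pics/c5.png

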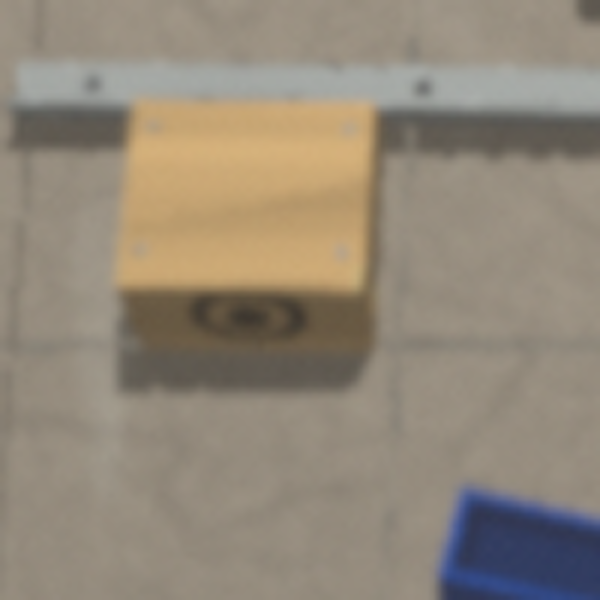

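The crop is unchanged: the mouth edge, (133,100) to (375,102), sits against the rail and parallel to it. The arm is clear, so I hand in.

```bash
python3 -c "
from bench import bot
print(bot.sign_off())"
```

```text
the job is handed in; nothing more can be done
None
```

Both crates are tipped; the left one carries the stamp and, as far as the top view shows, now lies with its mouth flush against the rail; the plain crate lies where it fell, the tape measure, bottle and screwdriver were never touched, and the job is handed in at about 45 s.

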